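Pin in a steel bar and hold the hardness probe on its mark

TASK

Pen in the flat steel bar on the jig by dropping the two dowels from the wooden rack, end down, fully into the jig's two empty holes, one in each; then lift the spring-tipped hardness probe from its stand and set its tip inside the small ringed cross on the bar, upright, pressing gently until the tip is about half way into its travel. Finish while still holding the probe pressed there, without letting go. Do not push the bar out of place or jab it with the probe, and leave the other things on the bench alone.

Things in the scene. Friction and masses are not known exactly. Their poses are not given: they have to be found in the camera images.
- jig: Fixed aluminium checking jig, a plate 110 (x) x 230 (y) x 30 mm high, with a dark steel fence (18 mm wide, 14 mm high above the plate) along its +x long edge. Origin: centre of its underside, on the bench. Its -x long side, with the two empty holes, faces roughly towards the robot.
- hole0 (a point): Mouth centre, on the jig's top face (30 mm above the bench), of the blind round dowel hole at jig x -24, y -65 mm: 14 mm across, 25 mm deep, rim chamfered by 2 mm. Axes as the jig's, z up.
- hole1 (a point): The same for the other dowel hole, at jig x -24, y +65 mm: 14 mm across, 25 mm deep.
- bar: Loose flat steel bar 40 (x) x 170 (y) x 8 mm, about 0.42 kg, lying flat on the jig's top between the fence and the holes, its long axis along the jig's y within 0.02 rad, its near edge about 4 mm clear of a seated dowel. Origin: centre of its underside. A plain cross without a ring is an old mark, not the one wanted; two small dark dots lie at the +y end.
- mark (a point): Centre of the wanted mark on the bar's top face: a small dark scribed cross in a dark ring (inside diameter 12.8 mm, outside 16 mm), 20 mm to +y of the bar's centre, 38 mm above the bench.
- rack: Fixed wooden rack block 140 (x) x 50 (y) x 35 mm with two round holes 14 mm across and 25 mm deep, at rack x -40 and +40 mm, each holding an upright dowel. Origin: centre of its underside. Rack and probe stand may change sides of the bench.
- dowel0: Loose plain steel dowel, 12 mm diameter, 70 mm long, about 60 g, standing upright in the rack with 45 mm showing (top 80 mm above the bench). Origin: centre of its lower end; z along it to the top end. Lower rim bevelled by 1.5 to 2 mm. Seated in a jig hole its origin is 25 mm below the hole's mouth and 45 mm stand out.
- dowel1: A second dowel, the same as dowel0. Either may go into either jig hole.
- stand: Fixed grey stand block 70 x 70 x 75 mm high, with a central upright round hole 22 mm across and 68 mm deep, in which the probe hangs by its collar. Origin: centre of its underside.
- probe: Loose hand-held probe, a round stick of about 0.17 kg, upright, tip down, in the stand. Origin: centre of its sleeve's lower end (30 mm above the bench); z to its top end. Upward from the origin: sleeve 18 mm diameter to 45 mm; collar 32 mm diameter, 45 to 52 mm, resting on the stand; black handle 22 mm diameter, 52 to 130 mm. Below: the sprung tip, 6 mm diameter, out by 14 mm when free.
- tip (a joint): How far the probe's sprung tip is pushed into the sleeve, m: 0 free, 0.010 at its stop; half way is 0.005. Spring about 0.6 N at 0, rising 0.6 N per mm (about 3.6 N at half way, 6.6 N at the stop).
- point (a point): The very end of the probe's sprung tip, 14 mm below the probe's origin when free; it moves with the tip.
- screwdriver: Bystander: screwdriver lying on the bench near the robot. Leave alone.
- hammer: Bystander: hammer lying on the bench. Leave alone.
- oil: Bystander: white plastic oil bottle 52 mm diameter, 130 mm high. Leave alone.
- jar: Bystander: glass jar 68 mm diameter, 85 mm high. Leave alone.
- collar: Bystander: dark steel shaft collar, a ring 48 mm diameter, 18 mm high, flat on the bench. Leave alone.
- caliper: Bystander: caliper about 190 mm long lying flat on the bench. Leave alone.
Mind the look-alikes: they are no part of the job. There is more than one size of the probe; the job needs the middle-sized.

How it is judged:
By the outcome, as a careful person would: the job done as asked, in the order asked, and still so for the second after the job is handed in, while the arm keeps its last pose, push and grip.
It also fails if it takes over 64 s, if anything falls off the work surface, if the arm or the gripper's body presses on something with over 40 N, if the wrist force passes 120 N, or if a joint passes its speed limit or range.

ROBOT

A 6-joint arm with a two-finger parallel gripper is mounted at the origin on the work surface. World frame = base frame: x ahead of the robot, y to its left, z up, the work surface at z = 0. Lengths are in m, angles in rad, forces in N, time in s.
With the tool pointing down it reaches from about 0.35 to 0.725 m from the base axis. Payload 6 kg.
Tool frame: the origin (TCP) lies midway between the tips of the shut fingers; the grasp point (between the pads) lies 19 mm behind it (bot.tcp_to_grasp is the distance from the TCP to the grasp point, in m); z points along the fingers, y is the direction in which the jaws open and shut (so a half turn about z gives the same grasp; the last joint's range is limited). The gripper opens to 85 mm and grips with 20 to 120 N. Pads are 22 mm wide; open, the fingers measure 114 mm over their backs; the gripper's body (76 mm by 85 mm) begins 54 mm behind the grasp point. The pads swing forward as they close: fully open they stand 13 mm farther back than shut.
Start: joints at [1.53, 0.04, 0.085, 0, -1.615, -0.334], TCP at [0.22, 0.558, 0.231] pointing down, gripper open.
Joint ranges: [-2.56, 2.56], [-1.29, 2.01], [-1.08, 1.49], [-3.29, 1.98], [-2.81, -0.18], [-2.99, 2.99]. Speed limits (rad/s): [2.57, 2.57, 3.01, 3.14, 3.14, 3.14].

INTERFACE

Orientations are given as a rotation vector (axis times angle).
In Python, from bench import bot gives the robot as it stands.
- The arm moves only by the tool arm_command, never from a script. Its argument "commands" is a list of rows, each a list of 7 numbers: the finger opening in m, from 0 to 0.0854, then the shift along the tool's x, y, z in m, then the turn, a rotation vector about the tool's x, y, z in rad. In form: [[gripper, tx, ty, tz, rx, ry, rz], ...]. A call has 1 to 5 rows; each row is the pose to reach, as a shift and turn from the pose commanded when the call began, along the tool's axes at that moment; what a row does not reach only later rows make up. A row lasts 1/12 s, in which the tool goes at most 41.7 mm and 7.16 degrees, less where a joint would pass 70% of its speed; a pose out of reach is approached as far as the arm can. A call with a gripper value outside its range is refused whole. The fingers move at their own pace and stop on an object; "grip_force" is the grip in N (left out, the last holds). Time passes only in rows, so rows that repeat a pose let the fingers close. It gives the time, the measured TCP pose, the force and the opening at its end, in the units of the state.
- bot.observe(): the state, without advancing time (a new reading comes with each control period).
- bot.grab_frame(name): name is "side" or "top" or "wrist"; returns the picture (420x560x3 uint8, red, green, blue); there is no depth.
- bot.camera_params(name): a dict with "fx", "fy", "cx", "cy" (pixels), "rvec" (rotation vector, rad) and "tvec" (3), from world to camera coordinates, as OpenCV has them. Camera axes: x right, y down, z forward; pixel columns grow to the right and rows downward; lengths in m; the calibration is good to about 2 mm. A picture is of the moment at which its call begins: read the wrist's pose just before it. camera_params takes no time and is no camera call; for the wrist camera it gives the pose at the moment of the call.
- bot.finish_job(): hands the job in, once; it reports no verdict.
The state is a dict: "time": time; "joint_positions": joint angles; "joint_velocities": joint speeds; "effort": joint torques, N m; "tool_pos": TCP position; "tcp_rot": TCP orientation; "force": force on the tool from outside, world axes, zero at the start; "torque": the same for the moment, N m; "width": finger opening in m.
Only numpy, scipy, OpenCV 4.12 (cv2) and the standard library are available. Lean on these libraries where they do the work, as an engineer would, in place of code of your own. Each camera call takes 0.05 s, during which the arm holds its last target. There are 200 camera calls.

## Working session

There is one attempt and no reset: what is moved stays moved. The work goes in short steps, Python scripts to look and compute and a tool call to move; the robot and the scene stay as the last step left them, time stands still between calls to the robot, and variables do not carry over. Pictures are saved under pics/ and viewed, about 8 in all and at most 12, crops included, and the job is handed in when it is done.

Besides the shell and the picture viewer there is one more tool, called after "Request:" by a JSON object that holds its "fn" and its "kwargs". arm_command: Moves the arm, as the interface text tells. Its arguments: {"type":"object","properties":{"commands":{"type":"array","items":{"type":"array","items":{"type":"number"}}},"grip_force":{"type":"number"}},"required":["commands"]}

```bash
mkdir -p pics
cat > h.py <<'E'
import numpy as np, cv2
from scipy.spatial.transform import Rotation as R
from bench import bot
def snap(n,f):
    p=bot.camera_params(n); im=bot.grab_frame(n); cv2.imwrite('pics/'+f,im[:,:,::-1]); np.save('pics/'+f+'.npy',p,allow_pickle=True); return im,p
def load(f): return cv2.imread('pics/'+f), np.load('pics/'+f+'.npy',allow_pickle=True).item()
def pix2w(p,uv,z):
    K=R.from_rotvec(np.ravel(p['rvec'])).as_matrix(); t=np.ravel(p['tvec'])
    d=K.T@np.array([(uv[0]-p['cx'])/p['fx'],(uv[1]-p['cy'])/p['fy'],1]); c=-K.T@t
    return c+d*(z-c[2])/d[2]
def w2pix(p,w):
    K=R.from_rotvec(np.ravel(p['rvec'])).as_matrix(); q=K@np.array(w)+np.ravel(p['tvec'])
    return np.array([p['fx']*q[0]/q[2]+p['cx'],p['fy']*q[1]/q[2]+p['cy']])
def totool(dw):
    return R.from_rotvec(bot.observe()['tcp_rot']).as_matrix().T@np.array(dw)
E
python3 - <<'E'
from h import *
for n in('top','side','wrist'):
    im,p=snap(n,n+'0.png'); print(n,{k:np.round(v,4).tolist() for k,v in p.items()})
a=load('top0.png')[0]; cv2.imwrite('pics/top0b.png',cv2.resize(a,(800,600),interpolation=cv2.INTER_CUBIC))
o=bot.observe(); print(o); print(R.from_rotvec(o['tcp_rot']).as_matrix().round(3),bot.tcp_to_grasp)
E
```

```text
top {'fx': 410.7958, 'fy': 410.7958, 'cx': 281.6566, 'cy': 205.4498, 'rvec': [2.1692, -2.1111, 0.1598], 'tvec': [-0.012, 0.552, 0.8634]}
side {'fx': 450.5292, 'fy': 450.5292, 'cx': 283.4343, 'cy': 204.6291, 'rvec': [2.073, -0.8034, 0.4328], 'tvec': [-0.391, 0.2656, 0.8776]}
wrist {'fx': 366.4108, 'fy': 366.4108, 'cx': 285.0028, 'cy': 208.0332, 'rvec': [-1.6555, 2.4318, 0.3802], 'tvec': [0.6, -0.0399, 0.3794]}
{'time': 0.15, 'joint_positions': array([ 1.52968788e+00,  4.06887589e-02,  8.40540641e-02, -3.53628614e-04,
       -1.61549698e+00, -3.33702536e-01]), 'joint_velocities': array([ 0.00023682, -0.00078133,  0.00276225,  0.00023548, -0.0003132 ,
       -0.00118325]), 'effort': array([-3.01866537e-03, -3.68611550e+01,  3.47695935e+01,  6.93622112e+00,
       -4.35815615e-03,  4.01411299e-06]), 'tool_pos': array([0.21950069, 0.55813922, 0.23050406]), 'tcp_rot': array([ 3.08524227e+00, -5.85031780e-01, -2.43132623e-04]), 'force': array([-0.78293786,  0.01329486, -0.21310393]), 'torque': array([-0.03110379, -0.02813987, -0.04758715]), 'width': 0.08548823375941739}
[[ 0.931 -0.366 -0.   ]
 [-0.366 -0.931 -0.001]
 [ 0.     0.001 -1.   ]] 0.0187
```

View pics/top0b.png

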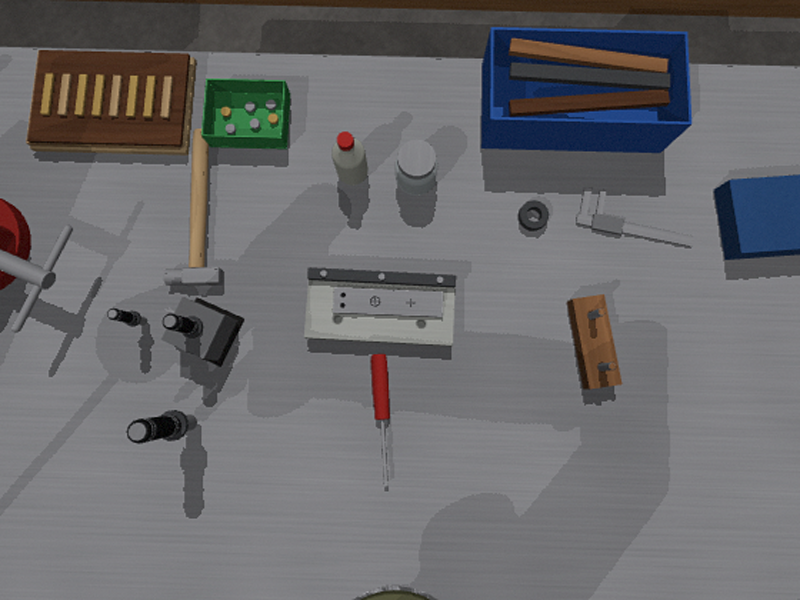

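View pics/side0.png

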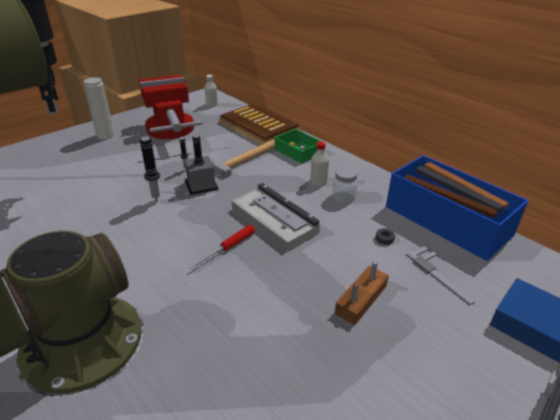

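Top view (scaled 800x600): the jig is at (380,305), the ringed mark at (375,300) and a plain cross at (410,302). The empty holes are at (337,320) and (421,324), and the rack's dowels are at (593,318) and (605,368). Probe candidates are the small one at (125,315), the one in the stand at (180,322) and the big one at (155,430). The one in the stand fits the description (middle size, hanging by its collar in the stand). I'll confirm in an enlarged crop.

Run:
```python
from h import *
a,p=load('top0.png')
def crop(x0,y0,w,h,s): return cv2.resize(a[y0:y0+h,x0:x0+w],None,fx=s,fy=s,interpolation=cv2.INTER_CUBIC)
c=np.zeros((600,800,3),np.uint8)
j=crop(205,180,120,75,4); c[:300,:480]=j       # jig x4
r=crop(390,200,60,85,5); c[:425,490:790]=r      # rack x5
s=crop(70,200,110,75,4); c[300:600,:440]=s      # stand x4
cv2.imwrite('pics/c1.png',c)
```

```text
(no output)
```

View pics/c1.png

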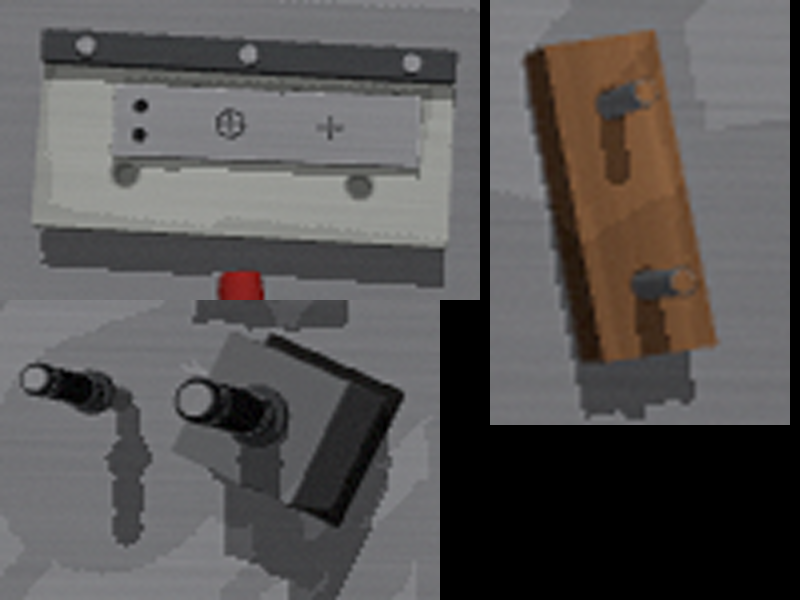

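The crop confirms it: the middle-sized probe hangs in the stand, with its top at crop (195,397) and collar at (262,417). The ringed cross is at (230,124), the holes at (125,174) and (359,186), and the dowel tops at (644,93) and (683,281).

Run:
```python
from h import *
a,p=load('top0.png')
for n,uv,z in [('hole+y',(236.25,223.5),.03),('hole-y',(294.75,226.5),.03),('mark',(262.5,211),.038),('d0top',(420.8,218.6),.08),('d0base',(413.6,220.8),.035),('d1top',(428.6,256.2),.08),('d1base',(421.,256.6),.035),('probetop',(118.75,224.25),.16),('fenceL',(215.5,187.5),.044),('fenceR',(319,193),.044),('dotN',(239.7,213.5),.038),('dotF',(240,206.2),.038),('cross',(287.5,211.8),.038),('oil',(244,98),.13),
 ('rackTR',(421,207),.035),('rackBR',(435,269),.035),
 ('plainProbeTop',(79,219.7),.16)]:
    print(n,pix2w(p,uv,z).round(4))
```

```text
hole+y [0.5107 0.1027 0.03  ]
hole-y [ 0.5075 -0.0273  0.03  ]
mark [0.5392 0.045  0.038 ]
d0top [ 0.5262 -0.2901  0.08  ]
d0base [ 0.5268 -0.2892  0.035 ]
d1top [ 0.4482 -0.3044  0.08  ]
d1base [ 0.4487 -0.3037  0.035 ]
probetop [0.4894 0.311  0.16  ]
fenceL [0.5881 0.1505 0.044 ]
fenceR [ 0.5819 -0.0788  0.044 ]
dotN [0.5322 0.0951 0.038 ]
dotF [0.5486 0.0951 0.038 ]
cross [ 0.5389 -0.0103  0.038 ]
oil [0.7616 0.0866 0.13  ]
rackTR [ 0.5581 -0.3063  0.035 ]
rackBR [ 0.4227 -0.3333  0.035 ]
plainProbeTop [0.4961 0.3876 0.16  ]
```

Request:
{"fn": "arm_command", "kwargs": {"commands": [[0.0854,0.026,0.03,-0.006,0,0,-0.075],[0.0854,0.053,0.06,-0.012,0,0,-0.15],[0.0854,0.079,0.09,-0.018,0,0,-0.225],[0.0854,0.106,0.12,-0.024,0,0,-0.3],[0.0854,0.132,0.15,-0.03,0,0,-0.375]], "grip_force": 40}}

```text
time: 0.57
tool_pos: [0.2878, 0.3686, 0.2612]
tcp_rot: [3.141, 0.007, -0.0]
force: [0.6, -0.2, 0.3]
width: 0.0857
```

Request:
{"fn": "arm_command", "kwargs": {"commands": [[0.0854,0.013,0.039,0,0,0,0],[0.0854,0.026,0.078,0,0,0,0],[0.0854,0.039,0.117,0,0,0,0],[0.0854,0.052,0.156,0,0,0,0],[0.0854,0.065,0.195,0,0,0,0]]}}

```text
time: 0.98
tool_pos: [0.3525, 0.1736, 0.2614]
tcp_rot: [-3.141, -0.002, -0.001]
force: [2.4, 0.8, 0.5]
width: 0.0852
```

Request:
{"fn": "arm_command", "kwargs": {"commands": [[0.0854,0.013,0.039,0,0,0,0],[0.0854,0.026,0.078,0,0,0,0],[0.0854,0.039,0.117,0,0,0,0],[0.0854,0.052,0.156,0,0,0,0],[0.0854,0.065,0.195,0,0,0,0]]}}

```text
time: 1.4
tool_pos: [0.4176, -0.0216, 0.2615]
tcp_rot: [-3.141, -0.001, -0.002]
force: [1.5, 2.5, 0.1]
width: 0.0858
```

Request:
{"fn": "arm_command", "kwargs": {"commands": [[0.06,0.013,0.039,0,0,0,0],[0.06,0.026,0.078,0,0,0,0],[0.06,0.039,0.117,0,0,0,0],[0.06,0.052,0.156,0,0,0,0],[0.06,0.065,0.195,0,0,0,0]]}}

```text
time: 1.82
tool_pos: [0.4827, -0.2169, 0.2611]
tcp_rot: [-3.141, 0.0, -0.0]
force: [0.6, 1.7, 0.5]
width: 0.06
```

Request:
{"fn": "arm_command", "kwargs": {"commands": [[0.06,0.015,0.025,0.036,0,0,0],[0.06,0.03,0.05,0.072,0,0,0],[0.06,0.0435,0.073,0.11,0,0,0],[0.06,0.0435,0.073,0.11,0,0,0],[0.06,0.0435,0.073,0.11,0,0,0]]}}

```text
time: 2.23
tool_pos: [0.5244, -0.2881, 0.1456]
tcp_rot: [-3.139, 0.003, 0.014]
force: [0.4, 1.1, -1.1]
width: 0.0599
```

Run:
```python
from h import *
im,p=snap('wrist','w1.png'); print(bot.observe()['tool_pos'])
for w in [(.5262,-.2901,.08),(.5262,-.2901,.035),(.4482,-.3044,.08)]: print(w2pix(p,w))
K=R.from_rotvec(np.ravel(p['rvec'])).as_matrix(); print('cam',-K.T@np.ravel(p['tvec']),K.round(2))
```

```text
[ 0.52525039 -0.28784394  0.14930768]
[289.42729815 222.75564357]
[288.93780502 200.76292225]
[310.59579515 331.64908396]
cam [ 0.60418391 -0.28837471  0.28738125] [[-0.   -1.   -0.  ]
 [-0.95  0.    0.31]
 [-0.31  0.   -0.95]]
```

View pics/w1.png

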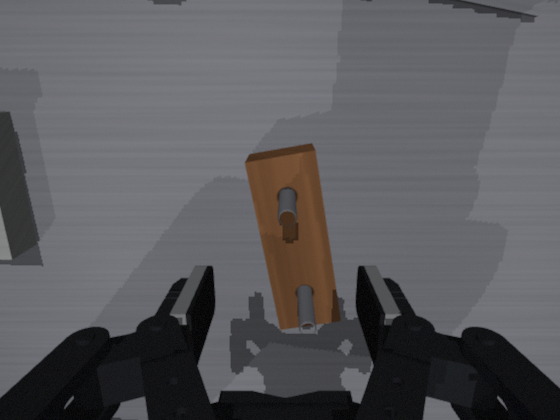

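Wrist view: dowel 0's top is at (288,218) with its base at (288,195), and dowel 1's top is at (307,327). Both are about 5 px above the predicted positions.

Run:
```python
from h import *
im,p=load('w1.png')
for n,uv,z in [('d0t',(288,218),.08),('d0b',(288,196),.035),('d1t',(307,327),.08),('d1b',(304,289),.035)]: print(n,pix2w(p,uv,z).round(4))
print(bot.observe()['tool_pos'])
```

```text
d0t [ 0.5293 -0.2892  0.08  ]
d0b [ 0.5298 -0.2894  0.035 ]
d1t [ 0.4519 -0.3019  0.08  ]
d1b [ 0.4539 -0.3019  0.035 ]
[ 0.52525039 -0.28784394  0.14930768]
```

Request:
{"fn": "arm_command", "kwargs": {"commands": [[0.06,0.003,0.001,0.03,0,0,0],[0.06,0.003,0.001,0.065,0,0,0],[0.06,0.003,0.001,0.1,0,0,0],[0.06,0.003,0.001,0.1,0,0,0],[0.03,0.003,0.001,0.1,0,0,0]]}}

```text
time: 2.7
tool_pos: [0.5291, -0.288, 0.0527]
tcp_rot: [3.141, 0.002, -0.001]
force: [-0.4, 0.1, 1.1]
width: 0.0493
```

Request:
{"fn": "arm_command", "kwargs": {"commands": [[0.006,0,0,0,0,0,0],[0.006,0,0,0,0,0,0],[0.006,0,0,0,0,0,0],[0.006,0,0,0,0,0,0],[0.006,0,0,0,0,0,0]]}}

```text
time: 3.12
tool_pos: [0.5308, -0.2891, 0.0548]
tcp_rot: [3.14, 0.001, 0.007]
force: [-0.8, 1.4, 7.1]
width: 0.0101
```

Request:
{"fn": "arm_command", "kwargs": {"commands": [[0.006,0,0,0,0,0,0],[0.006,0,0,0,0,0,0],[0.006,0,0,0,0,0,0]]}}

```text
time: 3.37
tool_pos: [0.5309, -0.2891, 0.0548]
tcp_rot: [3.14, 0.001, 0.007]
force: [-0.5, 0.9, 7.3]
width: 0.0104
```

Run:
```python
from h import *
im,p=snap('wrist','w2.png'); im2,p2=snap('side','s2.png');print(bot.observe()['tool_pos'],bot.observe()['width'])
a=im[170:410,150:430,::-1]; b=im2[230:350,310:410,::-1]
c=np.zeros((480,800,3),np.uint8); c[:,:400]=cv2.resize(im[:,:,::-1],(400,480)) if 0 else cv2.resize(a,(400,480)); c[:,400:]=cv2.resize(b,(400,480)); cv2.imwrite('pics/c2.png',c)
```

```text
[ 0.5308576  -0.28913205  0.05478652] 0.010408599729846505
```

View pics/c2.png

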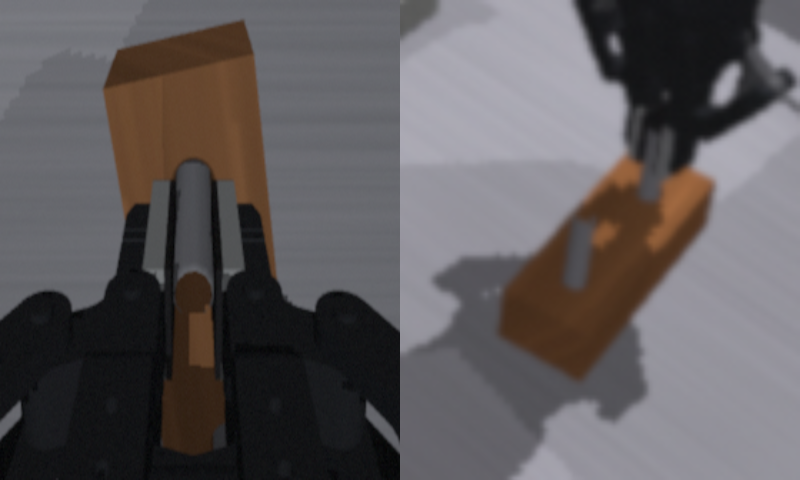

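The dowel is held between the pads: crop (193,230), width 10.4 mm. Lifting and moving toward the -y hole.

Request:
{"fn": "arm_command", "kwargs": {"commands": [[0.006,0,0,-0.015,0,0,0],[0.006,0,0,-0.035,0,0,0],[0.006,0,0,-0.06,0,0,0],[0.006,0,0,-0.085,0,0,0],[0.006,0,0,-0.105,0,0,0]]}}

```text
time: 3.88
tool_pos: [0.5295, -0.2888, 0.1594]
tcp_rot: [3.141, 0.0, 0.004]
force: [0.7, 0.1, -0.6]
width: 0.0105
```

Request:
{"fn": "arm_command", "kwargs": {"commands": [[0.006,-0.003,-0.03,0,0,0,0],[0.006,-0.007,-0.065,0,0,0,0],[0.006,-0.011,-0.1,0,0,0,0],[0.006,-0.015,-0.135,0,0,0,0],[0.006,-0.019,-0.17,0,0,0,0]]}}

```text
time: 4.3
tool_pos: [0.5098, -0.1172, 0.1572]
tcp_rot: [-3.141, 0.001, -0.002]
force: [1.2, -0.3, -0.6]
width: 0.0104
```

Request:
{"fn": "arm_command", "kwargs": {"commands": [[0.006,0,-0.03,0,0,0,0],[0.006,0,-0.06,0.01,0,0,0],[0.006,0,-0.083,0.02,0,0,0],[0.006,0,-0.092,0.025,0,0,0],[0.006,0,-0.092,0.025,0,0,0]]}}

```text
time: 4.72
tool_pos: [0.5096, -0.0249, 0.1306]
tcp_rot: [-3.141, -0.004, 0.002]
force: [0.2, -1.2, 0.1]
width: 0.0106
```

Request:
{"fn": "arm_command", "kwargs": {"commands": [[0.006,0,0,0,0,0,0],[0.006,0,0,0,0,0,0],[0.006,0,0,0,0,0,0]]}}

```text
time: 4.97
tool_pos: [0.5105, -0.0275, 0.1321]
tcp_rot: [3.141, -0.002, 0.002]
force: [-0.6, 0.3, 0.4]
width: 0.0104
```

Run:
```python
from h import *
im,p=snap('wrist','w3.png'); o=bot.observe();t=o['tool_pos'];print(t,o['tcp_rot'],o['width'])
for w in [(.5075,-.0273,.03),(.5107,.1027,.03),(.5392,.045,.038)]: print(w2pix(p,w))
b=t-[0,0,.045]; print('dowel bottom pred',w2pix(p,b),w2pix(p,b+[-.0025,0,0]))
```

```text
[ 0.5103958  -0.02750188  0.1319461 ] [ 3.14146185e+00 -2.01240411e-03  1.26925383e-03] 0.0104878504275326
[285.50389037 212.24937648]
[100.11738187 208.15470181]
[175.33184324 170.4222078 ]
dowel bottom pred [285.91295662 239.79780329] [285.91679215 243.9679438 ]
```

View pics/w3.png

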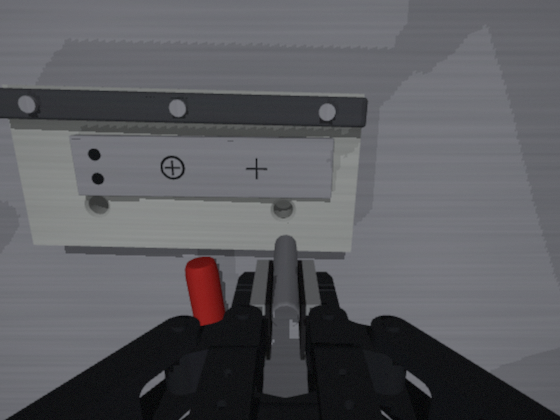

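Wrist view: the -y hole is at (283.5,209), the mark at (172.5,168) and the +y hole at (97.5,205). The far rim of the held dowel's lower end is near (285.5,235). Next I'll refine the dowel offset from that rim.

Run:
```python
from h import *
im,p=load('w3.png'); g=cv2.cvtColor(im,cv2.COLOR_BGR2GRAY).astype(int)
t=np.array([.5104,-.0275,.1319])
print('col285',[(v,g[v,283:289].mean().round()) for v in range(230,244)])
print('row255',[(u,g[255,u]) for u in range(268,304)])
for dx in(0,-.002,-.004):
  b=t+[dx,0,-.045]; a=np.linspace(0,6.28,60)
  for r,z in((.00425,0),(.006,.00175)):
    q=np.array([w2pix(p,b+[r*np.cos(x),r*np.sin(x),z]) for x in a]); print(dx,r,q.min(0).round(1),q.max(0).round(1))
for n,uv,z in [('h-',(283.5,209),.03),('h+',(97.5,205),.03),('mark',(172.5,168),.038),('dotN',(97.5,179),.038),('dotF',(94.5,154.5),.038),('cross',(256.5,168.5),.038)]: print(n,pix2w(p,uv,z).round(4))
cv2.imwrite('pics/c3.png',cv2.resize(im[190:275,70:310],(800,284),interpolation=cv2.INTER_CUBIC))
```

```text
col285 [(230, np.float64(135.0)), (231, np.float64(136.0)), (232, np.float64(136.0)), (233, np.float64(136.0)), (234, np.float64(125.0)), (235, np.float64(96.0)), (236, np.float64(76.0)), (237, np.float64(75.0)), (238, np.float64(76.0)), (239, np.float64(76.0)), (240, np.float64(76.0)), (241, np.float64(76.0)), (242, np.float64(76.0)), (243, np.float64(76.0))]
row255 [(268, np.int64(75)), (269, np.int64(74)), (270, np.int64(76)), (271, np.int64(75)), (272, np.int64(75)), (273, np.int64(69)), (274, np.int64(62)), (275, np.int64(64)), (276, np.int64(67)), (277, np.int64(70)), (278, np.int64(71)), (279, np.int64(73)), (280, np.int64(75)), (281, np.int64(75)), (282, np.int64(77)), (283, np.int64(77)), (284, np.int64(77)), (285, np.int64(79)), (286, np.int64(78)), (287, np.int64(76)), (288, np.int64(76)), (289, np.int64(72)), (290, np.int64(72)), (291, np.int64(72)), (292, np.int64(70)), (293, np.int64(67)), (294, np.int64(65)), (295, np.int64(63)), (296, np.int64(58)), (297, np.int64(65)), (298, np.int64(74)), (299, np.int64(76)), (300, np.int64(73)), (301, np.int64(74)), (302, np.int64(73)), (303, np.int64(76))]
0 0.00425 [278.2 232.6] [293.6 246.8]
0 0.006 [275.  230.8] [296.8 251. ]
-0.002 0.00425 [278.3 236. ] [293.6 250.1]
-0.002 0.006 [275.  234.2] [296.8 254.3]
-0.004 0.00425 [278.3 239.3] [293.5 253.4]
-0.004 0.006 [275.1 237.6] [296.8 257.6]
h- [ 0.5099 -0.0259  0.03  ]
h+ [0.513  0.1042 0.03  ]
mark [0.5408 0.0467 0.038 ]
dotN [0.5335 0.097  0.038 ]
dotF [0.5498 0.0964 0.038 ]
cross [ 0.5404 -0.0083  0.038 ]
```

View pics/c3.png

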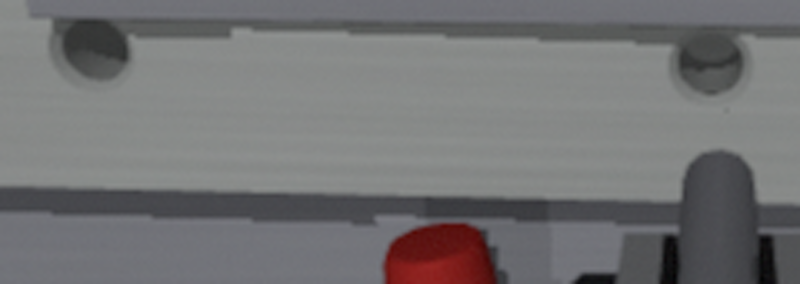

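The dowel sits 2.3 mm toward -x of the TCP, and the -y hole is at (0.5097,-0.026). The shift needed is +1.5 mm x, +1.5 mm y, then down.

Request:
{"fn": "arm_command", "kwargs": {"commands": [[0.006,0.0015,-0.0015,0.015,0,0,0],[0.006,0.0015,-0.0015,0.03,0,0,0],[0.006,0.0015,-0.0015,0.045,0,0,0],[0.006,0.0015,-0.0015,0.05,0,0,0],[0.006,0.0015,-0.0015,0.05,0,0,0]]}}

```text
time: 5.43
tool_pos: [0.5108, -0.0258, 0.0801]
tcp_rot: [3.141, -0.001, -0.004]
force: [0.4, 0.0, -0.4]
width: 0.0102
```

Request:
{"fn": "arm_command", "kwargs": {"commands": [[0.006,0,0,0.003,0,0,0],[0.006,0,0,0.006,0,0,0],[0.006,0,0,0.009,0,0,0],[0.006,0,0,0.012,0,0,0],[0.006,0,0,0.012,0,0,0]]}}

```text
time: 5.85
tool_pos: [0.5114, -0.025, 0.0688]
tcp_rot: [3.142, 0.0, -0.001]
force: [-0.2, -0.2, 0.1]
width: 0.0104
```

Request:
{"fn": "arm_command", "kwargs": {"commands": [[0.006,0,0,0.004,0,0,0],[0.006,0,0,0.008,0,0,0],[0.006,0,0,0.012,0,0,0],[0.006,0,0,0.015,0,0,0],[0.006,0,0,0.015,0,0,0]]}}

```text
time: 6.27
tool_pos: [0.5111, -0.0251, 0.0533]
tcp_rot: [3.141, 0.0, -0.002]
force: [0.0, 0.1, -1.0]
width: 0.0103
```

Request:
{"fn": "arm_command", "kwargs": {"commands": [[0.006,0,0,0.002,0,0,0],[0.006,0,0,0.004,0,0,0],[0.006,0,0,0.004,0,0,0]]}}

```text
time: 6.52
tool_pos: [0.5115, -0.0251, 0.05]
tcp_rot: [3.141, 0.0, -0.0]
force: [-0.4, 0.4, -0.7]
width: 0.0104
```

Request:
{"fn": "arm_command", "kwargs": {"commands": [[0.016,0,0,0.001,0,0,0],[0.03,0,0,0,0,0,0],[0.05,0,0,0,0,0,0],[0.06,0,0,0,0,0,0],[0.06,0,0,-0.015,0,0,0]]}}

```text
time: 6.93
tool_pos: [0.5099, -0.0251, 0.0626]
tcp_rot: [3.141, -0.0, -0.008]
force: [-0.1, -0.5, -0.4]
width: 0.0597
```

Request:
{"fn": "arm_command", "kwargs": {"commands": [[0.06,0,0,-0.035,0,0,0],[0.06,0,0,-0.07,0,0,0],[0.06,0,0.02,-0.1,0,0,0],[0.06,0,0.055,-0.1,0,0,0],[0.06,-0.01,0.09,-0.1,0,0,0]]}}

```text
time: 7.35
tool_pos: [0.5033, -0.1154, 0.168]
tcp_rot: [-3.142, -0.004, -0.007]
force: [0.2, -0.8, -1.6]
width: 0.0599
```

Run:
```python
from h import *
im,p=snap('top','t4.png'); o=bot.observe();print(o['tool_pos'],o['width'])
print(w2pix(p,(.5085,-.0267,.075)),w2pix(p,(.5085,-.0267,.03)))
cv2.imwrite('pics/c4.png',cv2.resize(im[180:255,205:325,::-1],(800,500),interpolation=cv2.INTER_CUBIC))
```

```text
[ 0.50053414 -0.12027602  0.16684671] 0.06023992774322614
[295.1176004  223.87667707] [294.49134705 226.06309252]
```

View pics/c4.png

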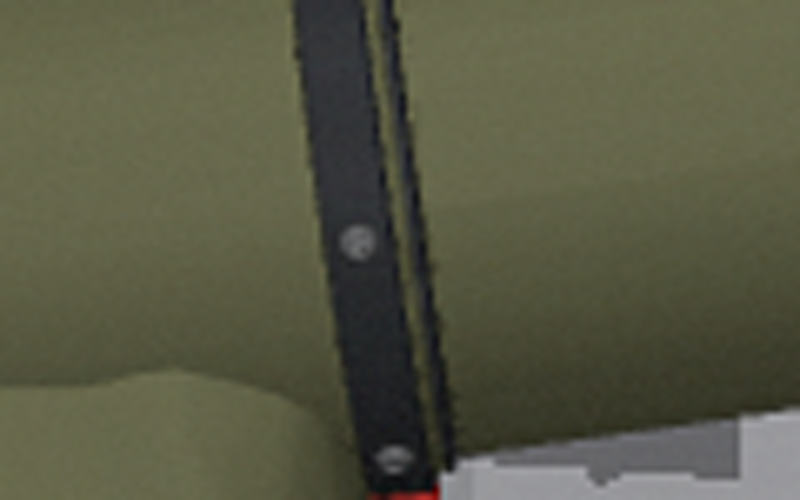

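The arm hides the jig in this view, so I'll check the seated dowel later with the wrist camera. On to dowel 1.

Request:
{"fn": "arm_command", "kwargs": {"commands": [[0.06,-0.01,0.035,0,0,0,0],[0.06,-0.02,0.073,0,0,0,0],[0.06,-0.03,0.11,0,0,0,0],[0.06,-0.04,0.147,0,0,0,0],[0.06,-0.049,0.182,0,0,0,0]]}}

```text
time: 7.82
tool_pos: [0.4518, -0.2988, 0.1657]
tcp_rot: [3.141, 0.0, 0.001]
force: [0.7, -0.1, 0.0]
width: 0.06
```

Request:
{"fn": "arm_command", "kwargs": {"commands": [[0.06,0,0,0,0,0,0],[0.06,0,0,0.01,0,0,0],[0.06,0,0,0.03,0,0,0]]}}

```text
time: 8.07
tool_pos: [0.4538, -0.2978, 0.137]
tcp_rot: [3.14, -0.001, 0.007]
force: [0.7, -0.2, -0.2]
width: 0.0597
```

Run:
```python
from h import *
im,p=snap('wrist','w5.png'); o=bot.observe();print(o['tool_pos'],o['tcp_rot'],o['width'])
print(w2pix(p,(.4515,-.302,.08)),w2pix(p,(.4515,-.302,.035)))
g=cv2.cvtColor(im,cv2.COLOR_RGB2HSV); 
q=w2pix(p,(.4515,-.302,.06)).astype(int); s=g[q[1],q[0]-22:q[0]+22,1]; print(q,s)
# grey (low-sat) blob of the dowel in the rack
m=(g[:,:,1]<70).astype(np.uint8); x0,y0=q[0]-20,q[1]-40
n,l,st,c=cv2.connectedComponentsWithStats(m[y0:y0+80,x0:x0+40]); print([(st[i].tolist(),(c[i]+[x0,y0]).round(1)) for i in range(1,n) if st[i][4]>30])
```

```text
[ 0.45175555 -0.29573296  0.13043954] [-3.13858870e+00  3.29069483e-04  5.01017854e-03] 0.06007218146828776
[292.90387685 235.66876823] [291.53382709 211.74838666]
[292 223] [143 138 140 140 143 141 141 144 141 142 144 139 138 106  12  14  17  16
  13  15  18  15  16  19  16  16  16  10  14  17  18  43 116 143 135 143
 136 141 140 137 133 141 139 137]
[([12, 21, 20, 40, 501], array([292.2, 219.8])), ([0, 68, 40, 12, 375], array([293.8, 257.6]))]
```

Request:
{"fn": "arm_command", "kwargs": {"commands": [[0.06,0,0.004,0.02,0,0,0],[0.06,0,0.004,0.045,0,0,0],[0.06,0,0.004,0.06,0,0,0],[0.06,0,0.004,0.06,0,0,0],[0.06,0,0.004,0.06,0,0,0]]}}

```text
time: 8.53
tool_pos: [0.4525, -0.3003, 0.0748]
tcp_rot: [-3.142, -0.002, 0.003]
force: [-0.2, 0.7, 0.4]
width: 0.0601
```

Run:
```python
from h import *
print(bot.observe()['tool_pos'],bot.observe()['tcp_rot'])
```

```text
[ 0.452475   -0.30025556  0.07483402] [-3.14150806e+00 -2.42057431e-03  3.02354522e-03]
```

Request:
{"fn": "arm_command", "kwargs": {"commands": [[0.06,-0.0005,0.0015,0.012,0,0,0],[0.06,-0.0005,0.0015,0.023,0,0,0],[0.06,-0.0005,0.0015,0.023,0,0,0],[0.03,-0.0005,0.0015,0.023,0,0,0],[0.006,-0.0005,0.0015,0.023,0,0,0]]}}

```text
time: 8.95
tool_pos: [0.4524, -0.3027, 0.0528]
tcp_rot: [3.141, 0.001, 0.001]
force: [0.3, 0.6, 0.2]
width: 0.0369
```

Request:
{"fn": "arm_command", "kwargs": {"commands": [[0.006,0,0,0,0,0,0],[0.006,0,0,0,0,0,0],[0.006,0,0,0,0,0,0],[0.006,0,0,0,0,0,0],[0.006,0,0,0,0,0,0]]}}

```text
time: 9.37
tool_pos: [0.4525, -0.3028, 0.0531]
tcp_rot: [3.141, 0.0, 0.002]
force: [-0.1, 0.1, 4.1]
width: 0.0103
```

Request:
{"fn": "arm_command", "kwargs": {"commands": [[0.006,0,0,-0.015,0,0,0],[0.006,0,0,-0.035,0,0,0],[0.006,0,0,-0.06,0,0,0],[0.006,0,0,-0.085,0,0,0],[0.006,0,0,-0.11,0,0,0]]}}

```text
time: 9.78
tool_pos: [0.4518, -0.3023, 0.163]
tcp_rot: [-3.141, -0.0, 0.001]
force: [2.0, -0.1, -1.5]
width: 0.0105
```

Request:
{"fn": "arm_command", "kwargs": {"commands": [[0.006,0.006,-0.035,0,0,0,0],[0.006,0.012,-0.075,0,0,0,0],[0.006,0.018,-0.115,0,0,0,0],[0.006,0.024,-0.155,0,0,0,0],[0.006,0.03,-0.195,0,0,0,0]]}}

```text
time: 10.2
tool_pos: [0.4818, -0.1057, 0.1621]
tcp_rot: [-3.141, 0.0, 0.0]
force: [2.2, 0.6, 0.3]
width: 0.0106
```

Request:
{"fn": "arm_command", "kwargs": {"commands": [[0.006,0.006,-0.038,0,0,0,0],[0.006,0.012,-0.077,0,0,0,0],[0.006,0.018,-0.115,0,0,0,0],[0.006,0.024,-0.153,0,0,0,0],[0.006,0.03,-0.185,0,0,0,0]]}}

```text
time: 10.62
tool_pos: [0.5118, 0.08, 0.1621]
tcp_rot: [-3.141, -0.002, 0.0]
force: [1.0, -0.7, -1.3]
width: 0.0107
```

Request:
{"fn": "arm_command", "kwargs": {"commands": [[0.006,0.002,-0.018,0,0,0,0],[0.006,0.002,-0.026,0.01,0,0,0],[0.006,0.002,-0.026,0.025,0,0,0],[0.006,0.002,-0.026,0.03,0,0,0],[0.006,0.002,-0.026,0.03,0,0,0]]}}

```text
time: 11.03
tool_pos: [0.5129, 0.1026, 0.1299]
tcp_rot: [3.14, -0.0, -0.006]
force: [-0.1, 0.7, -0.5]
width: 0.0105
```

Request:
{"fn": "arm_command", "kwargs": {"commands": [[0.006,0,0,0,0,0,0],[0.006,0,0,0,0,0,0],[0.006,0,0,0,0,0,0]]}}

```text
time: 11.28
tool_pos: [0.5145, 0.1031, 0.1332]
tcp_rot: [-3.141, 0.001, -0.002]
force: [-0.5, -0.1, -0.8]
width: 0.0105
```

Run:
```python
from h import *
im,p=snap('wrist','w6.png'); o=bot.observe();t=o['tool_pos'];print(t,o['tcp_rot'],o['width'])
g=cv2.cvtColor(im,cv2.COLOR_RGB2GRAY).astype(int); b=t-[0,0,.043]
print('hole pred',w2pix(p,(.513,.104,.03)),'seated top/base pred',w2pix(p,(.5097,-.026,.075)),w2pix(p,(.5097,-.026,.03)))
for dx in(0,-.002): print(dx,w2pix(p,b+[dx+.006,0,.00175]))
print([(v,int(g[v,283:289].mean())) for v in range(224,250)])
cv2.imwrite('pics/c6.png',cv2.resize(im[90:300,60:560,::-1],(800,336),interpolation=cv2.INTER_CUBIC))
```

```text
[0.51446524 0.1031721  0.13315963] [-3.14111604e+00  7.96043227e-04 -1.93529719e-03] 0.010392439141797119
hole pred [284.54020652 209.83366061] seated top/base pred [504.49745088 238.57907492] [468.29335886 214.16200765]
0 [285.75994541 232.20483431]
-0.002 [285.76157067 235.65922708]
[(224, 137), (225, 138), (226, 139), (227, 138), (228, 137), (229, 139), (230, 139), (231, 138), (232, 137), (233, 138), (234, 139), (235, 138), (236, 122), (237, 87), (238, 75), (239, 74), (240, 74), (241, 74), (242, 74), (243, 74), (244, 75), (245, 75), (246, 75), (247, 75), (248, 74), (249, 74)]
```

View pics/c6.png

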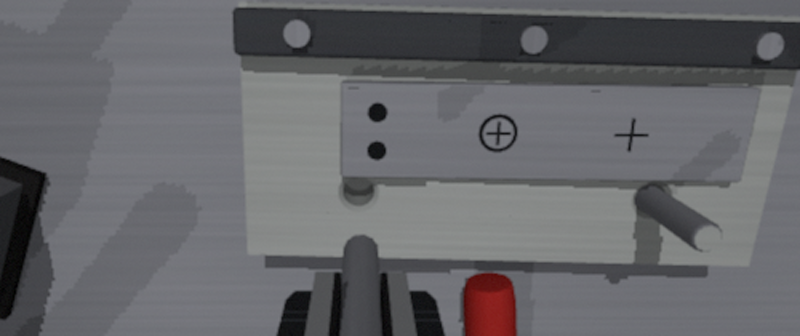

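The first dowel stands seated (top at crop (707,237) agrees with the prediction). The +y hole is at (358,190), and the held dowel needs +1.5 mm x, +1 mm y.

Request:
{"fn": "arm_command", "kwargs": {"commands": [[0.006,0.0015,-0.001,0.015,0,0,0],[0.006,0.0015,-0.001,0.03,0,0,0],[0.006,0.0015,-0.001,0.045,0,0,0],[0.006,0.0015,-0.001,0.053,0,0,0],[0.006,0.0015,-0.001,0.053,0,0,0]]}}

```text
time: 11.75
tool_pos: [0.5147, 0.1039, 0.0775]
tcp_rot: [3.14, -0.0, -0.004]
force: [0.0, -0.8, -0.5]
width: 0.0102
```

Request:
{"fn": "arm_command", "kwargs": {"commands": [[0.006,0,0,0.003,0,0,0],[0.006,0,0,0.006,0,0,0],[0.006,0,0,0.009,0,0,0],[0.006,0,0,0.012,0,0,0],[0.006,0,0,0.012,0,0,0]]}}

```text
time: 12.17
tool_pos: [0.5154, 0.1044, 0.0669]
tcp_rot: [3.141, 0.0, -0.001]
force: [0.7, -0.3, -0.8]
width: 0.0108
```

Request:
{"fn": "arm_command", "kwargs": {"commands": [[0.006,0,0,0.004,0,0,0],[0.006,0,0,0.008,0,0,0],[0.006,0,0,0.012,0,0,0],[0.006,0,0,0.015,0,0,0],[0.006,0,0,0.015,0,0,0]]}}

```text
time: 12.58
tool_pos: [0.5151, 0.1043, 0.0512]
tcp_rot: [3.141, 0.0, -0.002]
force: [0.4, 0.5, 0.2]
width: 0.0104
```

Request:
{"fn": "arm_command", "kwargs": {"commands": [[0.006,0,0,0.002,0,0,0],[0.006,0,0,0.004,0,0,0],[0.006,0,0,0.004,0,0,0]]}}

```text
time: 12.83
tool_pos: [0.5157, 0.1044, 0.0482]
tcp_rot: [3.141, 0.0, 0.0]
force: [-0.4, -0.6, -0.5]
width: 0.0101
```

Request:
{"fn": "arm_command", "kwargs": {"commands": [[0.016,0,0,0.001,0,0,0],[0.03,0,0,0,0,0,0],[0.05,0,0,0,0,0,0],[0.06,0,0,0,0,0,0],[0.06,0,0,-0.015,0,0,0]]}}

```text
time: 13.25
tool_pos: [0.5139, 0.1039, 0.0605]
tcp_rot: [3.14, -0.0, -0.008]
force: [0.0, 0.5, -0.2]
width: 0.0595
```

Request:
{"fn": "arm_command", "kwargs": {"commands": [[0.06,0,0,-0.03,0,0,0],[0.06,0,0,-0.065,0,0,0],[0.06,0,0,-0.1,0,0,0],[0.06,0,0,-0.135,0,0,0],[0.06,0,0,-0.17,0,0,0]]}}

```text
time: 13.67
tool_pos: [0.5154, 0.1043, 0.2353]
tcp_rot: [-3.141, -0.0, -0.001]
force: [0.5, 1.9, 0.7]
width: 0.0599
```

Run:
```python
from h import *
im,p=snap('wrist','w7.png'); o=bot.observe();t=o['tool_pos'];print(t,o['tcp_rot'],o['width'])
for n,w in [('d0',(.5097,-.026)),('d1',(.513,.104))]: print(n,w2pix(p,(*w,.075)),w2pix(p,(*w,.03)))
_,p6=load('w6.png'); print('mark',pix2w(p6,(371.3,173.1),.038))
_,pt=load('top0.png'); print('big probe',pix2w(pt,(99,305),.2),pix2w(pt,(130,294),.03),'small',pix2w(pt,(95,297-100+0),.0))
```

```text
[0.51770888 0.10414403 0.24372347] [-3.13912618e+00  7.92178723e-05 -1.78751403e-02] 0.060355407770600195
d0 [437.8736461  193.72344688] [419.55852625 181.32806851]
d1 [286.09991057 189.99169508] [286.01787685 178.01563071]
mark [0.54109431 0.0465955  0.038     ]
big probe [0.34280513 0.31707042 0.2       ] [0.35128694 0.32578641 0.03      ] small [0.56668733 0.43611302 0.        ]
```

View pics/w7.png

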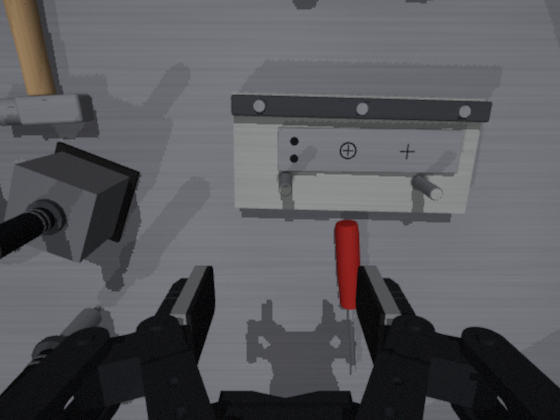

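Both dowels stand in the holes, with tops at (286,190) and (437,193) as predicted for seated depth. The bar looks undisturbed. On to the probe in the stand.

Request:
{"fn": "arm_command", "kwargs": {"commands": [[0.05,-0.005,-0.04,0,0,0,0],[0.05,-0.01,-0.08,0,0,0,0],[0.05,-0.015,-0.12,0,0,0,0],[0.05,-0.02,-0.16,0,0,0,0],[0.05,-0.024,-0.195,0,0,0,0]]}}

```text
time: 14.13
tool_pos: [0.4908, 0.3017, 0.2332]
tcp_rot: [-3.141, -0.001, -0.0]
force: [1.0, 0.4, -0.1]
width: 0.0498
```

Request:
{"fn": "arm_command", "kwargs": {"commands": [[0.05,0,-0.013,0,0,0,0],[0.05,0,-0.013,0,0,0,0],[0.05,0,-0.013,0,0,0,0],[0.05,0,-0.013,0,0,0,0]]}}

```text
time: 14.47
tool_pos: [0.4918, 0.3117, 0.2334]
tcp_rot: [3.141, -0.0, 0.0]
force: [0.1, 0.9, 0.1]
width: 0.0498
```

Run:
```python
from h import *
im,p=snap('wrist','w8.png'); o=bot.observe();t=o['tool_pos'];print(t,o['tcp_rot'],o['width'])
_,pt=load('top0.png'); print('collar top',pix2w(pt,(135.5,229.25),.0815))
_,p7=load('w7.png'); print('collar w7',pix2w(p7,(47,213),.082))
for z in(.16,.082): print(w2pix(p,(.4915,.3125,z)))
```

```text
[0.4919053  0.31151301 0.23356144] [-3.14155330e+00  1.24297697e-03 -6.84815738e-04] 0.05013342939918418
collar top [0.48747125 0.30672511 0.0815    ]
collar w7 [0.49459888 0.30769523 0.082     ]
[284.64603029 222.59499727]
[284.79361931 190.28660039]
```

View pics/w8.png

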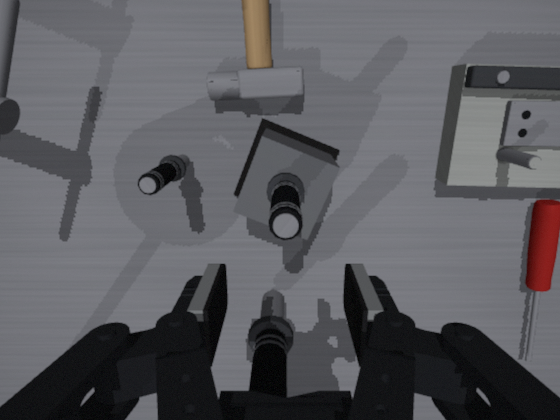

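Probe top is at (285.5,224), nearly on the prediction; the small probe (150,183) and the big one (270,360) stay clear of the fingers. Descending to grip the handle.

Request:
{"fn": "arm_command", "kwargs": {"commands": [[0.05,-0.001,-0.0005,0.03,0,0,0],[0.05,-0.001,-0.0005,0.06,0,0,0],[0.05,-0.001,-0.0005,0.09,0,0,0],[0.05,-0.001,-0.0005,0.12,0,0,0],[0.05,-0.001,-0.0005,0.127,0,0,0]]}}

```text
time: 14.93
tool_pos: [0.4888, 0.3102, 0.1008]
tcp_rot: [3.137, -0.003, -0.01]
force: [-1.7, -0.7, -1.4]
width: 0.05
```

Request:
{"fn": "arm_command", "kwargs": {"commands": [[0.05,0,0,0,0,0,0],[0.04,0,0,0,0,0,0],[0.03,0,0,0,0,0,0],[0.016,0,0,0,0,0,0],[0.014,0,0,0,0,0,0]], "grip_force": 50}}

```text
time: 15.35
tool_pos: [0.4917, 0.3135, 0.109]
tcp_rot: [-3.139, -0.0, -0.005]
force: [-0.2, -0.0, 5.0]
width: 0.0208
```

Request:
{"fn": "arm_command", "kwargs": {"commands": [[0.014,0,0,0,0,0,0],[0.014,0,0,0,0,0,0],[0.014,0,0,0,0,0,0]]}}

```text
time: 15.6
tool_pos: [0.4917, 0.3135, 0.109]
tcp_rot: [-3.14, -0.001, -0.006]
force: [-0.1, -1.3, 6.8]
width: 0.0207
```

Request:
{"fn": "arm_command", "kwargs": {"commands": [[0.014,0,0,-0.015,0,0,0],[0.014,0,0,-0.035,0,0,0],[0.014,0,0,-0.06,0,0,0],[0.014,0,0,-0.085,0,0,0],[0.014,0,0,-0.11,0,0,0]]}}

```text
time: 16.02
tool_pos: [0.4902, 0.313, 0.2173]
tcp_rot: [3.142, 0.0, -0.001]
force: [-0.3, 0.1, -0.4]
width: 0.0207
```

Request:
{"fn": "arm_command", "kwargs": {"commands": [[0.014,0.006,0.03,0,0,0,0],[0.014,0.013,0.065,0,0,0,0],[0.014,0.02,0.1,0,0,0,0],[0.014,0.027,0.135,0,0,0,0],[0.014,0.034,0.17,0,0,0,0]]}}

```text
time: 16.43
tool_pos: [0.5244, 0.1417, 0.2164]
tcp_rot: [-3.141, -0.002, 0.0]
force: [0.9, 0.1, -1.9]
width: 0.0209
```

Request:
{"fn": "arm_command", "kwargs": {"commands": [[0.014,0.004,0.03,0,0,0,0],[0.014,0.009,0.06,0,0,0,0],[0.014,0.014,0.085,0,0,0,0],[0.014,0.0165,0.097,0,0,0,0],[0.014,0.0165,0.097,0,0,0,0]]}}

```text
time: 16.85
tool_pos: [0.5413, 0.044, 0.2164]
tcp_rot: [3.141, -0.004, -0.0]
force: [0.1, 0.7, -0.8]
width: 0.0207
```

Request:
{"fn": "arm_command", "kwargs": {"commands": [[0.014,0,0,0.02,0,0,0],[0.014,0,0,0.04,0,0,0],[0.014,0,0,0.05,0,0,0],[0.014,0,0,0.05,0,0,0],[0.014,0,0,0.05,0,0,0]]}}

```text
time: 17.27
tool_pos: [0.541, 0.0464, 0.1664]
tcp_rot: [3.141, 0.002, -0.001]
force: [0.0, -0.2, -1.1]
width: 0.0208
```

Run:
```python
from h import *
o=bot.observe();t=o['tool_pos'];print(t,o['tcp_rot'],o['width'],o['force'])
im,p=snap('wrist','w9.png'); ims,ps=snap('side','s9.png'); imt,pt=snap('top','t9.png')
for n,z in (('point',.093),('sleeve low',.079)): print(n,w2pix(p,t-[0,0,z]),w2pix(ps,t-[0,0,z]))
print('mark',w2pix(p,(.541,.0466,.038)),w2pix(ps,(.541,.0466,.038)))
q=w2pix(ps,(.541,.0466,.09)).astype(int); print(q)
c=np.zeros((600,800,3),np.uint8); c[:,:400]=cv2.resize(im[90:390,185:385,::-1],(400,600),interpolation=cv2.INTER_CUBIC)
c[:,400:]=cv2.resize(ims[q[1]-75:q[1]+75,q[0]-50:q[0]+50,::-1],(400,600),interpolation=cv2.INTER_CUBIC); cv2.imwrite('pics/c9.png',c)
```

```text
[0.54098209 0.04642376 0.16638362] [ 3.14083482e+00  1.68389714e-03 -9.93011582e-04] 0.020815356490839338 [ 0.01476375 -0.19326749 -1.14683554]
point [285.72273901 212.16083418] [273.94362453 195.80304698]
sleeve low [285.75920739 219.08553165] [273.9543354  191.30056338]
mark [285.41686376 197.55569855] [273.87764134 206.87594155]
[273 190]
```

View pics/c9.png

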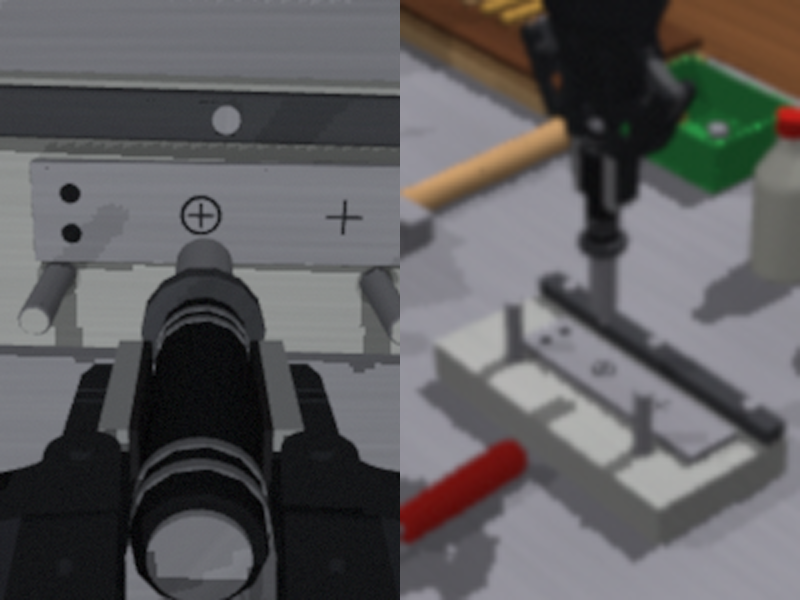

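The probe is held upright over the mark. In the wrist crop the ring is at (201,215) and the sleeve's far rim at (204,238). In the side crop the sleeve ends near (603,322) above the ring at (602,368). I'll check the offset numerically.

Run:
```python
from h import *
t=np.array([.54098,.04642,.16638]); a=np.linspace(0,2*np.pi,90)
im,p=load('w9.png'); ims,ps=load('s9.png')
g=cv2.cvtColor(im,cv2.COLOR_BGR2GRAY).astype(int)
print('wrist col',[(v,g[v,285:289].mean().round()) for v in range(200,232)])
def circ(p,r,dz,dx=0,dy=0): q=np.array([w2pix(p,t+[dx+r*np.cos(x),dy+r*np.sin(x),dz]) for x in a]); return q.min(0).round(1),q.max(0).round(1)
for n,r,dz in(('sleeve',.009,-.079),('tip',.003,-.093),('collar low',.016,-.034),('collar up',.016,-.027),('top',.011,.051)): print(n,'wrist',circ(p,r,dz),'side',circ(ps,r,dz))
gs=cv2.cvtColor(ims,cv2.COLOR_BGR2GRAY).astype(int)
for v in range(174,208): print(v,gs[v,264:286].tolist())
print('row collar in wrist',[(v,g[v,284:290].mean().round()) for v in range(232,252)])
print('row v=240',g[240,250:326].tolist())
print('mark', w2pix(p,(.541,.0466,.038)), 'seen 285.5,197.5')
```

```text
wrist col [(200, np.float64(102.0)), (201, np.float64(101.0)), (202, np.float64(101.0)), (203, np.float64(108.0)), (204, np.float64(118.0)), (205, np.float64(96.0)), (206, np.float64(37.0)), (207, np.float64(92.0)), (208, np.float64(114.0)), (209, np.float64(94.0)), (210, np.float64(82.0)), (211, np.float64(82.0)), (212, np.float64(82.0)), (213, np.float64(82.0)), (214, np.float64(81.0)), (215, np.float64(81.0)), (216, np.float64(82.0)), (217, np.float64(82.0)), (218, np.float64(81.0)), (219, np.float64(82.0)), (220, np.float64(82.0)), (221, np.float64(82.0)), (222, np.float64(82.0)), (223, np.float64(71.0)), (224, np.float64(49.0)), (225, np.float64(33.0)), (226, np.float64(35.0)), (227, np.float64(38.0)), (228, np.float64(48.0)), (229, np.float64(54.0)), (230, np.float64(51.0)), (231, np.float64(51.0))]
sleeve wrist (array([271.7, 205.7]), array([299.8, 232.2])) side (array([270.4, 189.4]), array([277.5, 193.3]))
tip wrist (array([281.3, 207.9]), array([290.2, 216.3])) side (array([272.8, 195.2]), array([275.1, 196.5]))
collar low wrist (array([255.4, 219.1]), array([316.5, 275.2])
[... 4067 characters left out ...]
.float64(19.0)), (240, np.float64(11.0)), (241, np.float64(11.0)), (242, np.float64(34.0)), (243, np.float64(58.0)), (244, np.float64(71.0)), (245, np.float64(57.0)), (246, np.float64(14.0)), (247, np.float64(35.0)), (248, np.float64(55.0)), (249, np.float64(73.0)), (250, np.float64(65.0)), (251, np.float64(19.0))]
row v=240 [146, 146, 146, 146, 146, 146, 147, 141, 107, 40, 36, 48, 56, 60, 62, 60, 60, 60, 59, 59, 57, 58, 58, 54, 51, 51, 44, 31, 19, 12, 16, 15, 10, 13, 11, 13, 13, 9, 7, 15, 14, 16, 14, 29, 36, 39, 46, 49, 51, 53, 52, 55, 54, 52, 52, 52, 51, 51, 51, 52, 52, 45, 35, 28, 113, 146, 146, 146, 146, 145, 146, 145, 146, 146, 145, 145]
mark [285.41686376 197.55569855] seen 285.5,197.5
```

Side view: the tip ends at row ~196 as predicted, so it hasn't slipped in the grip. In the wrist view the probe sits about 2 mm toward -x of the mark, so I'll correct +1.8 mm and lower it gently.

Request:
{"fn": "arm_command", "kwargs": {"commands": [[0.014,0.0018,0,0.008,0,0,0],[0.014,0.0018,0,0.016,0,0,0],[0.014,0.0018,0,0.024,0,0,0],[0.014,0.0018,0,0.029,0,0,0],[0.014,0.0018,0,0.03,0,0,0]]}}

```text
time: 17.83
tool_pos: [0.5421, 0.0457, 0.1343]
tcp_rot: [3.141, 0.0, -0.004]
force: [-0.1, -0.2, -1.5]
width: 0.0208
```

Request:
{"fn": "arm_command", "kwargs": {"commands": [[0.014,0,0,0,0,0,0],[0.014,0,0,0,0,0,0],[0.014,0,0,0,0,0,0],[0.014,0,0,0,0,0,0],[0.014,0,0,0,0,0,0]]}}

```text
time: 18.25
tool_pos: [0.5431, 0.046, 0.1367]
tcp_rot: [-3.142, -0.0, -0.001]
force: [0.0, -0.8, -1.9]
width: 0.0206
```

Request:
{"fn": "arm_command", "kwargs": {"commands": [[0.014,0,0,0.0005,0,0,0],[0.014,0,0,0.001,0,0,0],[0.014,0,0,0.0015,0,0,0],[0.014,0,0,0.002,0,0,0],[0.014,0,0,0.002,0,0,0]]}}

```text
time: 18.67
tool_pos: [0.5428, 0.046, 0.1341]
tcp_rot: [3.141, 0.0, -0.0]
force: [-0.1, -0.0, -2.4]
width: 0.0208
```

Request:
{"fn": "arm_command", "kwargs": {"commands": [[0.014,0,0,0.0005,0,0,0],[0.014,0,0,0.001,0,0,0],[0.014,0,0,0.0015,0,0,0],[0.014,0,0,0.002,0,0,0],[0.014,0,0,0.002,0,0,0]]}}

```text
time: 19.08
tool_pos: [0.5429, 0.046, 0.1321]
tcp_rot: [3.141, 0.0, -0.0]
force: [0.5, 0.4, -2.2]
width: 0.0209
```

Request:
{"fn": "arm_command", "kwargs": {"commands": [[0.014,0,0,0.0005,0,0,0],[0.014,0,0,0.001,0,0,0],[0.014,0,0,0.0015,0,0,0],[0.014,0,0,0.002,0,0,0],[0.014,0,0,0.002,0,0,0]]}}

```text
time: 19.5
tool_pos: [0.543, 0.046, 0.1304]
tcp_rot: [3.141, 0.0, 0.0]
force: [-0.2, 0.0, -0.1]
width: 0.0207
```

Request:
{"fn": "arm_command", "kwargs": {"commands": [[0.014,0,0,0.0005,0,0,0],[0.014,0,0,0.001,0,0,0],[0.014,0,0,0.0015,0,0,0],[0.014,0,0,0.002,0,0,0],[0.014,0,0,0.002,0,0,0]]}}

```text
time: 19.92
tool_pos: [0.543, 0.0459, 0.1284]
tcp_rot: [3.141, 0.0, 0.0]
force: [0.0, 0.7, -0.1]
width: 0.0208
```

Request:
{"fn": "arm_command", "kwargs": {"commands": [[0.014,0,0,0,0,0,0],[0.014,0,0,0,0,0,0]]}}

```text
time: 20.08
tool_pos: [0.543, 0.046, 0.1285]
tcp_rot: [3.141, 0.0, 0.0]
force: [-0.9, 0.0, 0.4]
width: 0.021
```

Request:
{"fn": "arm_command", "kwargs": {"commands": [[0.014,0,0,0.0005,0,0,0],[0.014,0,0,0.001,0,0,0],[0.014,0,0,0.0015,0,0,0],[0.014,0,0,0.002,0,0,0],[0.014,0,0,0.0025,0,0,0]]}}

```text
time: 20.5
tool_pos: [0.543, 0.046, 0.126]
tcp_rot: [3.141, 0.0, 0.001]
force: [-0.7, 0.0, 1.5]
width: 0.0209
```

Request:
{"fn": "arm_command", "kwargs": {"commands": [[0.014,0,0,0,0,0,0],[0.014,0,0,0,0,0,0],[0.014,0,0,0,0,0,0]]}}

```text
time: 20.75
tool_pos: [0.543, 0.0459, 0.126]
tcp_rot: [3.141, 0.0, 0.0]
force: [0.1, -0.2, 1.6]
width: 0.021
```

Run:
```python
from h import *
F=[]
for i in range(8):
    (im,p)=snap('wrist','w10.png'); o=bot.observe(); F.append(o['force'][2])
t=o['tool_pos']; print(t,o['tcp_rot'],np.round(F,2),np.mean(F))
ims,ps=snap('side','s10.png'); print('mark pred',w2pix(p,(.541,.0466,.038)),'contact pred',w2pix(p,[*t[:2],.038]),w2pix(ps,[*t[:2],.038]))
g=cv2.cvtColor(im,cv2.COLOR_RGB2GRAY).astype(int)
_,p9=load('w9.png'); print('ring seen in w9 -> world',pix2w(p9,(285.5,197.5),.038))
q=w2pix(ps,(.541,.0466,.06)).astype(int); r=w2pix(p,(.541,.0466,.038)).astype(int)
c=np.zeros((600,800,3),np.uint8); c[:,:400]=cv2.resize(im[r[1]-75:r[1]+75,r[0]-50:r[0]+50,::-1],(400,600),interpolation=cv2.INTER_CUBIC)
c[:,400:]=cv2.resize(ims[q[1]-45:q[1]+45,q[0]-30:q[0]+30,::-1],(400,600),interpolation=cv2.INTER_CUBIC); cv2.imwrite('pics/c10.png',c)
```

```text
[0.542965   0.04598205 0.12585028] [3.14150526e+00 3.73213455e-04 1.62892321e-04] [1.65 1.98 1.31 2.22 1.76 2.77 2.22 1.74] 1.9553932614304257
mark pred [284.8551026  217.46138754] contact pred [285.78462931 214.66688356] [274.59042187 206.68868349]
ring seen in w9 -> world [0.54104464 0.04653609 0.038     ]
```

The viewing limit is reached (12 used), so I'll do a last numeric alignment check on the images already saved.

Run:
```python
from h import *
im,p=load('w10.png'); ims,ps=load('s10.png'); a=np.linspace(0,2*np.pi,90)
g=cv2.cvtColor(im,cv2.COLOR_BGR2GRAY).astype(int); gs=cv2.cvtColor(ims,cv2.COLOR_BGR2GRAY).astype(int)
ex=lambda P,c,r:(lambda q:(q.min(0).round(1),q.max(0).round(1)))(np.array([w2pix(P,[c[0]+r*np.cos(x),c[1]+r*np.sin(x),c[2]]) for x in a]))
print('ring outer',ex(p,(.541,.0466,.038),.008),'sleeve',ex(p,(.543,.046,.047),.009),'collar low',ex(p,(.543,.046,.092),.016))
print([(v,int(g[v,284:287].mean())) for v in range(196,232)])
print('side sleeve',ex(ps,(.543,.046,.047),.009),'tip',ex(ps,(.543,.046,.038),.003),'ring',ex(ps,(.541,.0466,.038),.008))
for v in range(197,214): print(v,gs[v,262:290].tolist())
```

```text
ring outer (array([272.8, 206. ]), array([296.9, 228.7])) sleeve (array([271.7, 205.7]), array([299.8, 232.2])) collar low (array([255.3, 219.1]), array([316.4, 275.3]))
[(196, 126), (197, 127), (198, 126), (199, 124), (200, 123), (201, 123), (202, 122), (203, 120), (204, 115), (205, 99), (206, 55), (207, 20), (208, 72), (209, 92), (210, 82), (211, 83), (212, 84), (213, 84), (214, 82), (215, 84), (216, 84), (217, 84), (218, 83), (219, 83), (220, 82), (221, 82), (222, 83), (223, 73), (224, 48), (225, 34), (226, 37), (227, 38), (228, 49), (229, 54), (230, 52), (231, 53)]
side sleeve (array([271.2, 201.9]), array([278. , 205.9])) tip (array([273.5, 206. ]), array([275.7, 207.3])) ring (array([270.8, 205.1]), array([276.9, 208.7]))
197 [130, 103, 96, 120, 142, 146, 139, 120, 101, 84, 77, 74, 72, 70, 69, 70, 66, 66, 66, 68, 75, 90, 112, 131, 146, 153, 155, 155]
198 [134, 108, 104, 124, 145, 150, 148, 140, 124, 93, 77, 74, 71, 70, 68, 64, 59, 61, 64, 66, 68, 72, 84, 106, 130, 147, 153, 154]
199 [140, 134, 133, 139, 147, 150, 150, 148, 134, 97, 77, 74, 72, 71, 68, 61, 48, 49, 58, 64, 66, 68
[... 1194 characters left out ...]
 47, 34]
209 [130, 106, 93, 91, 95, 92, 90, 89, 88, 83, 81, 85, 95, 107, 130, 139, 138, 141, 143, 144, 144, 144, 141, 134, 128, 109, 83, 59]
210 [159, 134, 117, 100, 90, 84, 85, 88, 89, 91, 100, 109, 126, 134, 142, 144, 144, 145, 147, 147, 147, 148, 147, 145, 144, 136, 120, 99]
211 [175, 166, 152, 118, 96, 89, 82, 82, 86, 99, 123, 134, 141, 143, 144, 145, 145, 147, 146, 145, 146, 147, 148, 148, 148, 147, 141, 131]
212 [169, 167, 156, 123, 107, 100, 90, 81, 82, 98, 127, 139, 144, 145, 145, 145, 145, 144, 142, 136, 139, 143, 144, 144, 145, 148, 148, 145]
213 [135, 134, 129, 115, 110, 107, 102, 92, 87, 89, 103, 121, 138, 144, 145, 145, 144, 144, 138, 122, 120, 128, 130, 128, 135, 145, 149, 148]
```

Run:
```python
from bench import bot
print(bot.finish_job()); o=bot.observe(); print(o['time'],o['tool_pos'],o['force'])
```

```text
the job is handed in; nothing more can be done
None
the job is handed in; nothing more can be done
```

I put both dowels, end down, into the jig's two holes. I then lifted the middle-sized probe from its stand, set it upright on the ringed cross, and handed the job in at about 21 s while still holding it pressed there.

What the last checks showed:
- **Dowels:** both tops appeared where a fully seated dowel should be in the wrist picture taken after the second one went in. The insertions showed almost no force.
- **Probe position:** the wrist view puts the tip within about 1 mm of the mark's centre, and the ring was still where I first measured it. The side view agrees to about 1 mm.
- **Tip travel:** arm height gives 5.0 mm, which is half way. The force rise of about 4 N gives roughly 5.6 mm, so the two differ slightly; force readings scatter by about ±0.7 N.
- **Disagreement between cameras:** the wrist camera saw each held object about 2 mm toward -x of the reported tool position. I trusted the wrist pictures and corrected the dowels and the probe by them.
- **Not checked by eye:** I hit the 12-picture viewing limit before the final close-up, so the last alignment check used pixel values only.

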